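# Blow the hair off the trimmer with the counter air gun

## Robot

A 6-joint arm with a two-finger parallel gripper is mounted at the origin on the work surface. World frame = base frame: x ahead of the robot, y to its left, z up, the work surface at z = 0. Lengths are in m, angles in rad, forces in N, time in s.
With the tool pointing down it reaches from about 0.35 to 1 m from the base axis. Payload 7.1 kg.
Tool frame: the origin (TCP) lies between the finger pads; the fingertips stand 22 mm ahead of it and the grasp point (between the pads) lies 3 mm ahead of it; z points along the fingers, y is the line along which they close (so a half turn about z gives the same grasp; the last joint's range is limited). The gripper opens to 85 mm and grips with 20 to 120 N. Pads are 22 mm wide; open, the fingers measure 114 mm over their backs; the gripper's body (76 mm by 85 mm) begins 54 mm behind the grasp point. The pads swing forward as they close: fully open they stand 13 mm farther back than shut.
Start: joints at [1.249, 0.423, 1.63, -0, 1.089, -0.019], TCP at [0.186, 0.597, 0.253] pointing down, gripper open.
Joint ranges: [-3, 3], [-0.9, 2.11], [0.09, 2.58], [-1.31, 4.45], [0.11, 2.69], [-2.54, 2.54]. Speed limits (rad/s): [2.39, 2.39, 3.01, 3.14, 3.14, 3.14].

## Interface

Orientations are given as a rotation vector (axis times angle).
In Python, from rig import manip gives the robot as it stands. The module is installed in compiled form; this text tells all that it offers. Calls block until the motion is done:
- manip.move_to(position, orientation): joint-space move of the TCP to a pose.
- manip.servo_line(position, orientation=None, rate=0.15): straight line of the TCP; orientation=None keeps the orientation; rate is the mean speed in m/s.
- manip.set_joints(angles): joint-space move.
- manip.command_gripper(opening, f_grip=None): finger opening in m; f_grip is the grip in N (None keeps the last); returns when the fingers have stopped.
- manip.hold(seconds).
- manip.solve_ik(position, orientation): joint angles nearest the present ones, or None.
- manip.camera(name): name is "scene" or "top"; returns a dict with "image" (420x560x3 uint8, red, green, blue), "fx", "fy", "cx", "cy" (pixels), "cam_to_world" (4x4, takes a point from camera to world coordinates). Camera axes: x right, y down, z forward; pixel columns grow to the right and rows downward; lengths in m; the calibration is good to about 2 mm. A picture is of the moment at which its call begins. There is no depth.
A pose or a line that the arm cannot do raises manip.IKError and nothing moves.
- manip.sign_off(): hands the job in; it is judged then, once.
Readings, each from a call of its own:
- manip.get_time(): time.
- manip.get_joint_positions(): joint angles.
- manip.get_joint_vel(): joint speeds.
- manip.get_tau(): joint torques, N m.
- manip.get_position(): TCP position.
- manip.get_ee_rot(): TCP orientation.
- manip.get_contact_force(): force on the tool from outside, world axes, zero at the start.
- manip.get_torque(): the same for the moment, N m.
- manip.get_width(): finger opening in m.
- manip.get_grip_force(): force on a finger pad.
Only numpy, scipy, OpenCV 4.12 (cv2) and the standard library are available. Lean on these libraries where they do the work, as an engineer would, in place of code of your own. Each camera call takes 0.05 s, during which the arm holds its last target. There are 200 camera calls.

## Task

Blow the trimmer clean with the fixed air gun: pull the slide valve's knob all the way out until it clicks into its open detent, then squeeze the gun's trigger fully against its spring, keep it squeezed for at least one second and let it spring back. Only after the trigger is released, push the valve knob fully home again. Do not press the trigger unless the valve is fully open, and leave the trimmer in its rest and the tin, brush and bottle where they are.

Things in the scene. Friction and masses are not known exactly. Their poses are not given: they have to be found in the camera images.
- valve: Fixed aluminium slide-valve block, 90 (x) x 80 (y) mm, top 85 mm, flat gauge on top to 94 mm. Origin: centre of its underside on the counter, z up. Its front face (local x = -45 mm) carries the pull knob; the stem runs along local x, 58 mm high, through a fixed gland 22 mm wide and 16 mm long. Stands left or right of the gun, at some yaw.
- valve_knob (a joint): Travel of the pull knob along the valve's local -x, m: 0 = fully home (shut; knob's back 4 mm off the gland), 0.030 = fully out (open). A spring detent holds it at both ends: about 5 N to leave either end; past halfway it snaps on to the other end by itself.
- knob_grip (a point): Centre of the black round pull knob: a disc 32 mm across, 18 mm thick along the pull (valve's local x), on a 12 mm steel stem. Height 58 mm; 74 mm in front (local -x) of the valve's origin when home, 104 mm when out. Moves with the knob.
- gun: Fixed steel base plate (x -70 to 225, y +-45, 8 mm thick) with a pistol air gun clamped head down. Origin: under the grip, on the counter, z up. Grip stands straight up over it: 28 (x) x 26 (y) mm, top 135 mm. Barrel along local x, top 59 mm high, nozzle tip at x = 88 pointing +x at the trimmer, which lies in a rubber rest (x 125 to 215, floor 30 mm, cheeks 39 mm high).
- trigger (a joint): Trigger angle, rad: 0 = released, 0.25 = fully squeezed (stop). Hinged at gun's local x = 26 mm, 60 mm high, about local y; its upper end swings towards the grip. A spring returns it (about 3 N to start, 8 N to hold, near its upper end). Fully squeezed it stands upright with its front face at local x = 30 mm.
- trigger_pad (a point): On the front (gun's local +x) face of the trigger, 45 mm up from its hinge, about 103 mm high. The trigger is a steel blade 18 mm wide (y), 8 mm thick, upper end 119 mm high; released, it leans away from the grip by 0.25 rad and its front reaches local x = 45 mm.
- grip_back (a point): Middle of the fixed grip's rear face (gun's local x = -14 mm), 105 mm high. Grip and trigger together measure 59 mm along the gun's local x when released, 44 mm when squeezed.
- trimmer: Loose silver beard trimmer lying in the rubber rest of the gun's stand, 150 x 38 x 30 mm, cutter head towards the nozzle. Origin: centre of its underside, 30 mm above the counter. Leave it alone.
- tin: Closed round steel tin, 70 mm wide, 38 mm high, bystander. Origin: centre of its underside.
- brush: Black silicone palm brush, 85 x 50 x 35 mm, bristles down, bystander. Origin: centre of its underside.
- bottle: Brown bottle with a black cap, 48 mm wide, 115 mm high, bystander. Origin: centre of its underside.
There are look-alikes about, which are no part of the job. Leave any blue or purple look-alike of the valve alone.

How it is judged:
On the way, in this order (a step that is already met when the one before it is completed fails the run):
1. the valve knob is pulled fully out and rests in its open detent (value of joint valve_knob above 0.027 m and value of joint trigger below 0.05 rad), for 0.2 s.
2. the trigger is squeezed fully for one second with the valve open (value of joint trigger above 0.2 rad and value of joint valve_knob above 0.027 m), for 1 s.
3. the trigger is released while the valve is still open (value of joint trigger below 0.04 rad and value of joint valve_knob above 0.025 m), for 0.1 s.
At the end, for the whole second after the job is handed in: The valve knob is home (within 3 mm), the trigger is released (under 0.04 rad), the trimmer lies still in its rest within 15 mm of where it began, and the tin, brush and bottle are within 20 mm of where they began (value of joint valve_knob below 0.003 m and value of joint trigger below 0.04 rad and z of trimmer in the frame of gun above 0.024 m and distance of trimmer from where it was at the start of the episode below 0.015 m and distance of each of tin, brush, bottle from where it was at the start of the episode below 0.02 m and linear speed of trimmer below 0.02 m/s); the robot touches nothing.
It fails at once if the trigger is pressed (over 0.10 rad) while the valve is not open (knob under 22 mm out) (value of joint trigger above 0.1 rad and value of joint valve_knob below 0.022 m).
It fails at once if the trimmer is knocked out of place (over 15 mm) (distance of trimmer from where it was at the start of the episode above 0.015 m).
It fails at once if the tin, brush or bottle is disturbed (over 20 mm) (distance of any of tin, brush, bottle from where it was at the start of the episode above 0.02 m).
It also fails if it takes over 59 s, if anything falls off the work surface, if the arm or the gripper's body presses on something with over 40 N, if the wrist force passes 120 N, or if a joint passes its speed limit or range.

## Working session

There is one attempt and no reset: what is moved stays moved. The work goes in short steps, each a Python script; the robot and the scene stay as the last script left them, time stands still between calls to the robot, and variables do not carry over. Pictures are saved under pics/ and viewed, at most 10 in all, crops included, and the job is handed in when it is done.

```bash
mkdir -p pics; python3 - <<'E'
from rig import manip
import cv2,numpy as np,pickle
np.set_printoptions(precision=4,suppress=True)
d={n:manip.camera(n) for n in("scene","top")}
pickle.dump(d,open('c0.pkl','wb'))
for n in d:
    cv2.imwrite(f'pics/{n}0.png',d[n]['image'][:,:,::-1]);print(n,d[n]['fx'],d[n]['cx'],d[n]['cy'],d[n]['cam_to_world'])
print(manip.get_time(),manip.get_ee_rot())
E
```

```text
scene 474.06463088703606 277.4843556406581 212.14266242259365 [[-0.7813  0.3978 -0.481   1.1329]
 [ 0.6239  0.4747 -0.6209  0.7195]
 [-0.0187 -0.7852 -0.619   0.7919]
 [ 0.      0.      0.      1.    ]]
top 395.54748192914974 275.60254826725634 206.73957572542207 [[-0.0173 -0.9941  0.1069  0.456 ]
 [-0.9998  0.0167 -0.0061  0.0114]
 [ 0.0043 -0.1069 -0.9943  1.2237]
 [ 0.      0.      0.      1.    ]]
0.1 [-0.4737 -3.1054  0.0021]
```

View pics/top0.png

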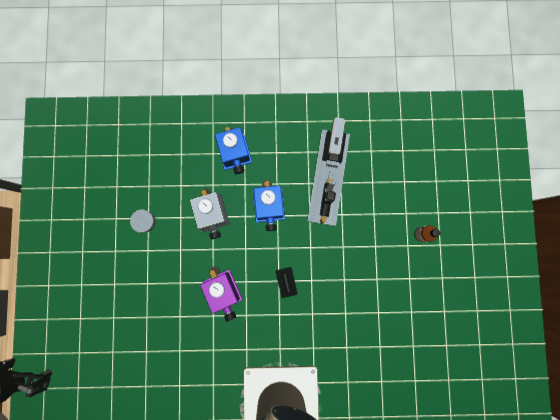

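View pics/scene0.png

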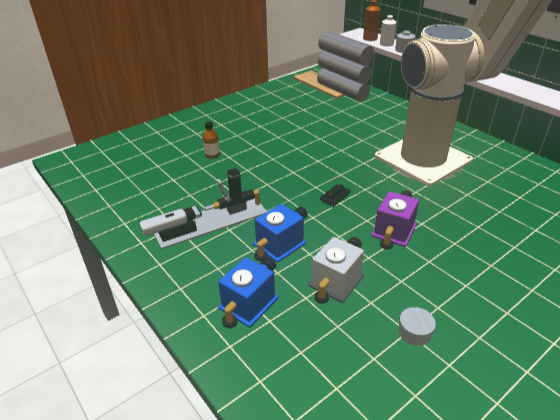

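The top view shows four valve-like blocks: blue (233,148), blue (268,203), purple (220,292) and silver (209,212). The silver one is the bare-aluminium valve and its knob is at about (215,234). The gun stand runs from (325,220) to (338,120), the tin is at (142,221), the brush at (287,282) and the bottle at (428,234). Next I'll confirm with an enlarged crop.

```bash
python3 - <<'E'
import cv2,numpy as np,pickle
d=pickle.load(open('c0.pkl','rb'))
t=d['top']['image'][:,:,::-1];s=d['scene']['image'][:,:,::-1]
R=lambda im,x,y,w,h,k:cv2.resize(im[y:y+h,x:x+w],None,fx=k,fy=k,interpolation=cv2.INTER_CUBIC)
a=np.hstack([R(t,180,180,65,65,6),R(t,303,170,65,65,6)])
b=np.hstack([R(s,300,225,78,42,5),R(s,200,160,78,42,5)])
cv2.imwrite('pics/crop1.png',np.vstack([a,b]))
E
```

```text
(no output)
```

View pics/crop1.png

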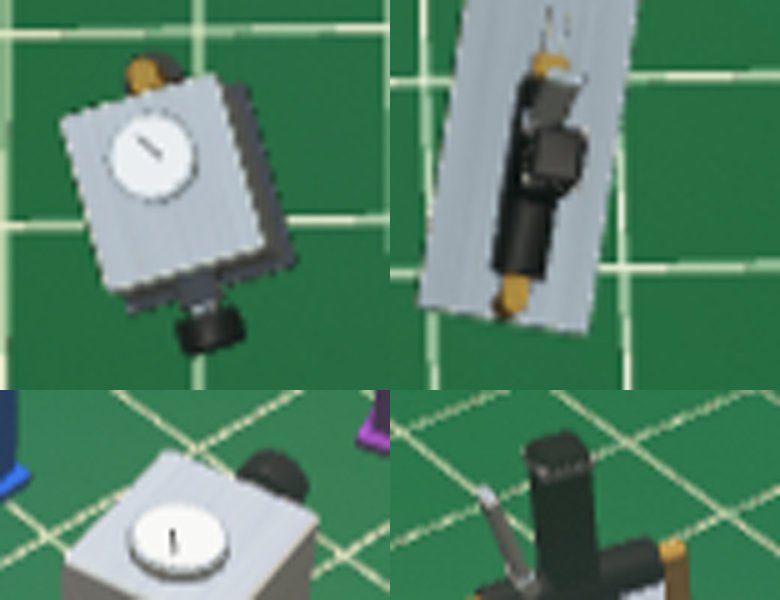

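The crop confirms it. The silver block has a white gauge and a black knob at top view (215,235). The gun's grip top is at about (331,196), and its bright trigger blade leans towards the nozzle at about (330,185). Now I'll measure both.

```bash
cat >h.py <<'E'
import cv2,numpy as np,pickle
np.set_printoptions(precision=4,suppress=True)
def ray(c,uv):
    T=c['cam_to_world'];d=T[:3,:3]@[(uv[0]-c['cx'])/c['fx'],(uv[1]-c['cy'])/c['fy'],1];return T[:3,3],d
def cast(c,uv,z):
    o,d=ray(c,uv);return o+d*(z-o[2])/d[2]
def proj(c,p):
    T=c['cam_to_world'];q=T[:3,:3].T@(np.array(p)-T[:3,3]);return np.array([c['fx']*q[0]/q[2]+c['cx'],c['fy']*q[1]/q[2]+c['cy']])
E
python3 - <<'E'
from h import *
d=pickle.load(open('c0.pkl','rb'));t=d['top'];s=d['scene']
im=t['image'];hsv=cv2.cvtColor(im,cv2.COLOR_RGB2HSV)
sil=((hsv[...,1]<50)&(hsv[...,2]>120)).astype(np.uint8)
# valve top
m=np.zeros_like(sil);m[185:232,185:240]=sil[185:232,185:240]
n,l,st,ce=cv2.connectedComponentsWithStats(m);k=1+np.argmax(st[1:,4])
m=(l==k).astype(np.uint8);c=max(cv2.findContours(m,0,1)[0],key=cv2.contourArea)[:,0]
W=np.array([cast(t,p,.085)[:2] for p in c],np.float32)
r=cv2.minAreaRect(W);print('valve rect',r);print(cv2.boxPoints(r))
# knob dark
hs=(hsv[...,2]<60);m=np.zeros_like(sil);m[229:241,205:225]=hs[229:241,205:225]
ys,xs=np.nonzero(m);print('knob px',xs.mean(),ys.mean(),len(xs),cast(t,(xs.mean(),ys.mean()),.066))
# scene knob
# gun plate edges
L=[];Rr=[]
for y in range(178,218):
    x=np.nonzero(sil[y,303:352])[0]+303; L.append(cast(t,(x.min()-.5,y),.008)[:2]);Rr.append(cast(t,(x.max()+.5,y),.008)[:2])
L=np.array(L);Rr=np.array(Rr)
for P in(L,Rr):
    v=cv2.fitLine(P.astype(np.float32),cv2.DIST_HUBER,0,.001,.001).ravel();print('edge',v,np.arctan2(v[1],v[0])if v[0]>0 else np.arctan2(-v[1],-v[0]))
for uv in((308,220.8),(335.8,225.5)):print('rear corner',cast(t,uv,.008))
print('grip top',cast(t,(330.8,195.8),.135))
# scene: grip top centre and trigger tip
print('grip scene',cast(s,(234.4,171.3),.135),'trig tip',cast(s,(219.4,180.4),.119))
E
```

```text
valve rect ((0.5694388151168823, 0.21671754121780396), (0.08897948265075684, 0.10426861047744751), 15.83382511138916)
[[0.5124 0.2547]
 [0.5409 0.1544]
 [0.6265 0.1787]
 [0.598  0.279 ]]
knob px 214.89830508474577 234.8135593220339 59 [0.501  0.1829 0.066 ]
edge [ 0.9995 -0.0328  0.6092 -0.0984] -0.032765526
edge [ 0.9984 -0.0559  0.6144 -0.2013] -0.05593796
rear corner [ 0.5415 -0.0951  0.008 ]
rear corner [ 0.5255 -0.1803  0.008 ]
grip top [ 0.601  -0.1491  0.135 ]
grip scene [ 0.602  -0.1392  0.135 ] trig tip [ 0.6416 -0.1502  0.119 ]
```

```bash
python3 - <<'E'
from h import *
d=pickle.load(open('c0.pkl','rb'));t=d['top'];s=d['scene']
g=cv2.cvtColor(t['image'],cv2.COLOR_RGB2HSV);b=t['image'][...,2].astype(float)
def edge(p,q,z):
    # subpixel edge between hand points p,q: strongest blue gradient along normal
    p,q=np.array(p,float),np.array(q,float);u=(q-p)/np.linalg.norm(q-p);n=np.array([-u[1],u[0]]);pts=[];o=np.arange(-2.5,2.51,.1)
    for a in np.linspace(.1,.9,30):
        P=(p+(q-p)*a)+o[:,None]*n
        v=cv2.remap(b.astype(np.float32),P[:,0].astype(np.float32)[None],P[:,1].astype(np.float32)[None],1)[0]
        gr=abs(np.convolve(v,[1]*5+[-1]*5,'valid'));i=gr.argmax()+4.5
        pts.append(cast(t,p+(q-p)*a+n*(-2.5+.1*i),z)[:2])
    f=cv2.fitLine(np.array(pts,np.float32),cv2.DIST_HUBER,0,.001,.001).ravel();return f
def X(e,f):
    A=np.array([e[:2],-f[:2]]).T;k=np.linalg.solve(A,f[2:]-e[2:]);return e[2:]+e[:2]*k[0]
cr=lambda x,y,x0,y0:((x+.5)/6-.5+x0,(y+.5)/6-.5+y0)
C=[cr(*p,180,180) for p in((62,122),(213,75),(265,243),(110,292))]
E=[edge(C[i],C[(i+1)%4],.085) for i in range(4)]
K=np.array([X(E[i-1],E[i]) for i in range(4)])
print('valve corners',K,'sides',[np.linalg.norm(K[i]-K[i-1]) for i in range(4)],'centre',K.mean(0))
ax=(K[0]-K[3]+K[1]-K[2]);yv=np.arctan2(ax[1],ax[0]);print('yaw',yv,[np.arctan2(e[1],e[0]) for e in E])
v=K.mean(0);print('knob pred',v-.074*np.array([np.cos(yv),np.sin(yv)]))
kc=v-.074*np.array([np.cos(yv),np.sin(yv)])
print('knob centre px top/scene',proj(t,[*kc,.058]),proj(s,[*kc,.058]))
# gun plate
Lp=[cr(465,0,303,170),cr(420,305,303,170)];Rp=[cr(638,0,303,170),cr(587,333,303,170)]
L=edge(*Lp,.008);R=edge(*Rp,.008);B=edge(Lp[1],Rp[1],.008)
print('gun edge yaw',[np.arctan(e[1]/e[0]) for e in(L,R)],np.arctan(-B[0]/B[1]))
k1,k2=X(L,B),X(R,B);print(k1,k2,np.linalg.norm(k1-k2))
yg=np.mean([np.arctan(e[1]/e[0]) for e in(L,R)]);G=(k1+k2)/2+.07*np.array([np.cos(yg),np.sin(yg)]);print('gun',G,yg)
w=lambda x,y,z:[*(G+x*np.array([np.cos(yg),np.sin(yg)])+y*np.array([-np.sin(yg),np.cos(yg)])),z]
print('grip top px',proj(t,w(0,0,.135)),proj(s,w(0,0,.135)),'tip',proj(t,w(.043,0,.118)),proj(s,w(.043,0,.118)))
E
```

```text
valve corners [[0.6045 0.2543]
 [0.6262 0.1786]
 [0.5407 0.1552]
 [0.5195 0.2303]] sides [np.float32(0.08832201), np.float32(0.07872538), np.float32(0.08869793), np.float32(0.07800587)] centre [0.5727 0.2046]
yaw 0.27083373 [np.float32(-1.2912748), np.float32(0.26679114), np.float32(-1.2960132), np.float32(0.27489346)]
knob pred [0.5014 0.1848]
knob centre px top/scene [214.6679 234.7869] [352.9443 243.1417]
gun edge yaw [np.float32(-0.17794365), np.float32(-0.089662544)] -0.13517435
[ 0.5354 -0.2889] [ 0.5218 -0.389 ] 0.10102946
gun [ 0.598  -0.3483] -0.1338031
grip top px [402.4084 195.6895] [193.1619 139.3278] tip [401.7161 181.5642] [179.6282 148.8746]
```

```bash
python3 - <<'E'
from h import *
d=pickle.load(open('c0.pkl','rb'));t=d['top'];s=d['scene'];b=t['image'][...,2].astype(np.float32)
r=t['image'][...,0].astype(np.float32)
def edge(p,q,z):
    p,q=np.array(p,float),np.array(q,float);u=(q-p)/np.linalg.norm(q-p);n=np.array([-u[1],u[0]]);pts=[];o=np.arange(-2.5,2.51,.1)
    for a in np.linspace(.05,.95,40):
        P=((p+(q-p)*a)+o[:,None]*n).astype(np.float32)
        v=cv2.remap(b,P[:,0][None],P[:,1][None],1)[0]
        gr=abs(np.convolve(v,[1]*5+[-1]*5,'valid'));i=gr.argmax()+4.5
        pts.append(cast(t,p+(q-p)*a+n*(-2.5+.1*i),z)[:2])
    return cv2.fitLine(np.array(pts,np.float32),cv2.DIST_HUBER,0,.001,.001).ravel()
def X(e,f):
    k=np.linalg.solve(np.array([e[:2],-f[:2]]).T,f[2:]-e[2:]);return e[2:]+e[:2]*k[0]
cr=lambda x,y:((x-390+.5)/6-.5+303,(y+.5)/6-.5+170)
Lp=[cr(465,0),cr(420,305)];Rp=[cr(638,0),cr(587,333)]
L=edge(*Lp,.008);R=edge(*Rp,.008);B=edge(Lp[1],Rp[1],.008)
print('yaws',[np.arctan(e[1]/e[0]) for e in(L,R)],np.arctan(-B[0]/B[1]))
k1,k2=X(L,B),X(R,B);print(k1,k2,np.linalg.norm(k1-k2))
yg=np.mean([np.arctan(e[1]/e[0]) for e in(L,R)]);c,sn=np.cos(yg),np.sin(yg);G=(k1+k2)/2+.07*np.array([c,sn]);print('gun',G,yg)
w=lambda x,y,z:[*(G+x*np.array([c,sn])+y*np.array([-sn,c])),z]
for q in(w(0,0,.135),w(.039,0,.119),w(.088,0,.05)):print(proj(t,q),proj(s,q))
E
```

```text
yaws [np.float32(-0.18695217), np.float32(-0.19105633)] -0.18484053
[ 0.5435 -0.0916] [ 0.5271 -0.1797] 0.08964994
gun [ 0.604  -0.1488] -0.18900424
[330.6505 194.7266] [231.5657 169.994 ]
[331.9957 182.0458] [217.8586 179.4935]
[331.1852 170.1067] [202.7696 206.9305]
```

The numbers hold up. The valve top measures 88.5 × 78.4 mm, and the predicted knob pixel agrees with the blob to 0.3 px. The plate is 89.7 mm wide. Next I'll grip the knob and pull it out.

```bash
cat >>h.py <<'E'
from scipy.spatial.transform import Rotation as Ro
from rig import manip
V=np.array([.5727,.2046]);YV=.2708;G=np.array([.604,-.1488]);YG=-.189
ax=lambda y:np.array([np.cos(y),np.sin(y)])
def at(O,y,lx,ly,z): a=ax(y);return np.array([*(O+lx*a+ly*np.array([-a[1],a[0]])),z])
def down(yaw): # tool y along direction yaw, z down; nearer half turn
    best=None
    for s in(1,-1):
        y=np.array([*ax(yaw)*s,0]);z=np.array([0,0,-1.]);R=np.array([np.cross(y,z),y,z]).T
        rv=Ro.from_matrix(R).as_rotvec();q=manip.solve_ik([.5,.05,.25],rv)
        if q is not None and (best is None or abs(q[5])<best[0]): best=(abs(q[5]),rv)
    return best[1]
def snap(n,name,box=None,k=1):
    c=manip.camera(n);im=c['image'][:,:,::-1]
    if box: x,y,w,h=box;im=cv2.resize(im[y:y+h,x:x+w],None,fx=k,fy=k,interpolation=cv2.INTER_CUBIC)
    return c,im
E
python3 - <<'E'
from h import *
rv=down(YV+np.pi/2)
P=lambda lx,z:at(V,YV,lx,0,z+.003)
manip.command_gripper(.085,30)
manip.move_to(P(-.076,.2),rv)
manip.servo_line(P(-.076,.058),rate=.12)
print(manip.get_position(),manip.get_contact_force())
manip.command_gripper(.02,40)
print('w',manip.get_width(),manip.get_grip_force(),manip.get_contact_force())
if abs(manip.get_width()-.032)<.004:
    for dx in(.01,.02,.0315):
        manip.servo_line(P(-.076-dx,.058),rate=.04);print(dx,manip.get_contact_force(),manip.get_width())
    manip.hold(.3);print(manip.get_contact_force(),manip.get_position(),manip.get_time())
cv2.imwrite('pics/pull.png',np.hstack([snap('top','',(180,180,65,65),6)[1],snap('scene','',(300,205,78,78),5)[1]]))
E
```

```text
[0.5    0.1845 0.0616] [-0.3244  0.2171  0.2622]
w 0.03070198835322626 39.133896231651306 [-3.6527  3.1944  5.9162]
0.01 [ 2.8846  5.5528 -1.4255] 0.03051759067418531
0.02 [-5.9758  4.3181 11.0778] 0.030819379402845938
0.0315 [2.3146 6.1781 1.0945] 0.03048093853116783
[1.6667 5.2775 2.5345] [0.4704 0.1767 0.0615] 5.6
```

View pics/pull.png

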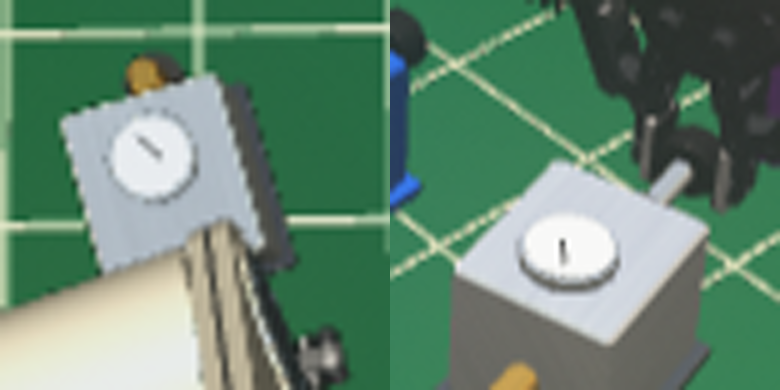

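In the right half the stem is drawn out of the block and the knob sits between the pads at about (700,160) in the crop. I'll release, retreat, and measure the knob travel.

```bash
python3 - <<'E'
from h import *
manip.command_gripper(.085,30)
p=at(V,YV,-.1075,0,.2);manip.servo_line(p,rate=.15)
manip.move_to(at(G,YG,.012,0,.27),down(YG))
t,im=snap('top','')
m=cv2.cvtColor(im,cv2.COLOR_BGR2HSV)[...,2]<60
m=m[229:256,200:230];ys,xs=np.nonzero(m);uv=(xs.mean()+200,ys.mean()+229)
k=cast(t,uv,.066);print('knob',uv,len(xs),k,'local x',(k[:2]-V)@ax(YV),'pred px',proj(t,at(V,YV,-.104,0,.066)))
s,ims=snap('scene','')
R=lambda im,x,y,w,h,k:cv2.resize(im[y:y+h,x:x+w],None,fx=k,fy=k,interpolation=cv2.INTER_CUBIC)
cv2.imwrite('pics/out.png',np.hstack([R(im,180,190,65,65,6),R(ims,200-20,100,130,130,3)]))
print(manip.get_position(),manip.get_time())
E
```

```text
knob (np.float64(215.71621621621622), np.float64(242.1891891891892)) 74 [0.4795 0.1806 0.066 ] local x -0.09621470302171292 pred px [217.0247 244.5881]
[ 0.6156 -0.1501  0.2696] 8.9583
```

View pics/out.png

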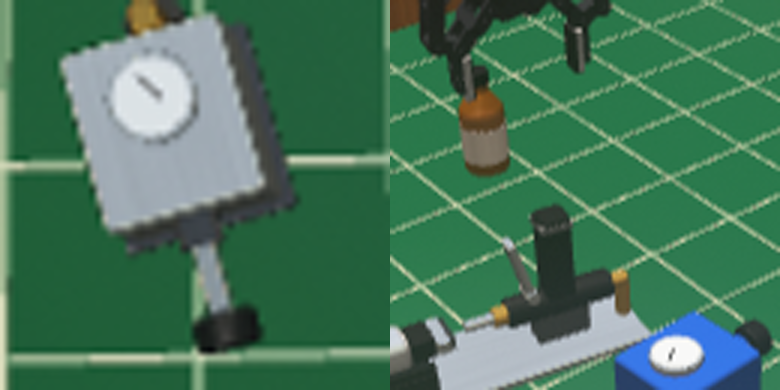

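The knob centre in the crop at (227,328) is top-view pixel (217.4,244.2). Prediction for fully out is (217.0,244.6), so the valve is open; the blob mean was biased by dark pixels at the gland. The gun is clear, with the trigger released. Now I'll squeeze it.

```bash
python3 - <<'E'
from h import *
P=lambda lx,z:at(G,YG,lx,0,z+.003)
manip.servo_line(P(.013,.103),rate=.1);print(manip.get_position(),manip.get_contact_force())
manip.servo_line(P(.008,.103),rate=.05);print(manip.get_contact_force())
manip.command_gripper(.035,40)
print('w',manip.get_width(),manip.get_grip_force(),manip.get_contact_force())
manip.hold(.7)
s,ims=snap('scene','');print('w',manip.get_width(),manip.get_grip_force(),manip.get_contact_force())
manip.hold(.8);print('w',manip.get_width())
cv2.imwrite('pics/sq.png',cv2.resize(ims[110:240,170:300],None,fx=4,fy=4,interpolation=cv2.INTER_CUBIC))
print(manip.get_time())
E
```

```text
[ 0.6171 -0.1513  0.1066] [ 0.2015  0.7055 -0.8255]
[0.2936 0.4133 0.2897]
w 0.043028554984377125 40.28689205646515 [-12.1566   1.8643  16.2285]
w 0.043062634638663964 40.13351082801819 [-11.4172   2.0142  16.1443]
w 0.04318182524010041
13.0167
```

View pics/sq.png

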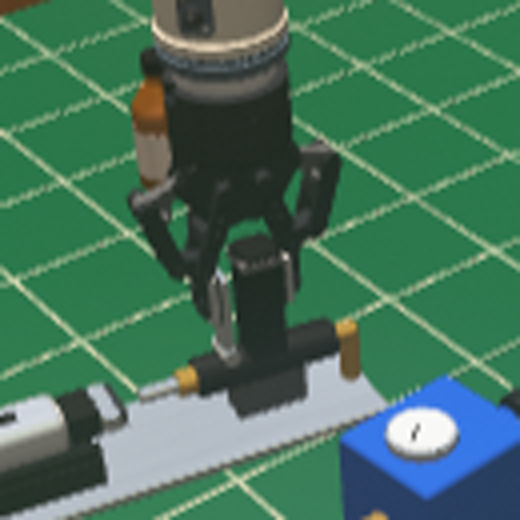

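The trigger is upright at about (222,310) against the grip. The width reads 43 mm against the given 44 mm, so it is fully squeezed. I'll release it, then push the knob home.

```bash
python3 - <<'E'
from h import *
manip.command_gripper(.085,30)
manip.servo_line(at(G,YG,.013,0,.106),rate=.05)
manip.hold(.3);print('F',manip.get_contact_force(),manip.get_width())
manip.servo_line(at(G,YG,.013,0,.27),rate=.12)
s,ims=snap('scene','')
rv=down(YV+np.pi/2);P=lambda lx,z:at(V,YV,lx,0,z+.003)
manip.move_to(P(-.106,.2),rv)
manip.servo_line(P(-.106,.058),rate=.12)
manip.command_gripper(.02,40);print('w',manip.get_width(),manip.get_contact_force())
for dx in(.01,.02,.0315):
    manip.servo_line(P(-.106+dx,.058),rate=.04);print(dx,manip.get_contact_force(),manip.get_width())
manip.hold(.2)
manip.command_gripper(.085,30)
manip.servo_line(P(-.0745,.2),rate=.15)
manip.move_to([.45,-.05,.3],rv)
t,im=snap('top','');s2,im2=snap('scene','')
R=lambda im,x,y,w,h,k:cv2.resize(im[y:y+h,x:x+w],None,fx=k,fy=k,interpolation=cv2.INTER_CUBIC)
cv2.imwrite('pics/fin.png',np.hstack([R(im,180,180,65,65,6),R(ims,180,100,130,130,3)]))
cv2.imwrite('pics/fin_top.png',im)
g=cv2.cvtColor(im,cv2.COLOR_BGR2HSV)[...,2]<60
ys,xs=np.nonzero(g[229:241,205:225]);print('knob px',xs.mean()+205,ys.mean()+229,len(xs))
print(manip.get_time(),manip.get_contact_force())
E
```

```text
F [0.1517 0.2252 0.6321] 0.08500084981793316
w 0.030556564925596927 [-2.9187  2.7944  4.9944]
0.01 [-2.9342  5.7364  4.644 ] 0.030556402813994944
0.02 [ 3.7032  6.2188 -2.5962] 0.03070157944741061
0.0315 [-6.7305  3.6642 11.8367] 0.030594796522778238
knob px 214.47761194029852 234.65671641791045 67
23.2333 [ 0.6911 -0.446   0.2634]
```

View pics/fin.png

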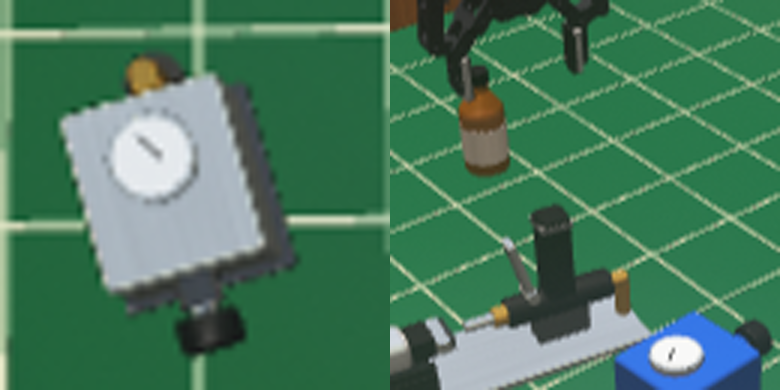

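View pics/fin_top.png

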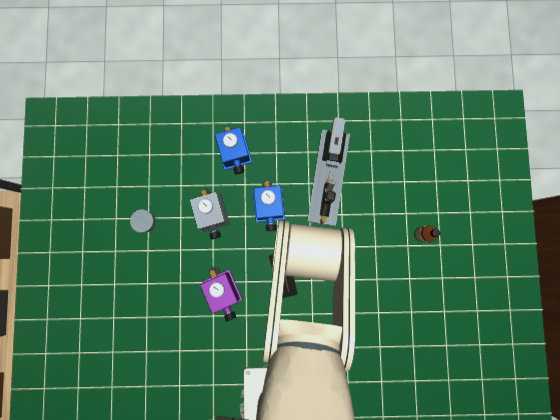

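The knob is back at its starting pixels (crop 210,330) and the trigger leans released at (520,270). The trimmer, tin and bottle are where they began, and the visible part of the brush, partly hidden by the arm, hasn't moved.

```bash
python3 -c "
from rig import manip
print(manip.sign_off())"
```

```text
the job is handed in; nothing more can be done
None
```

I opened the valve, held the trigger fully squeezed for over a second, let it spring back, then pushed the knob home and handed the job in at about 23 s; the hand-in returned no verdict.

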